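# Fit the T-handle to the ball valve and shut it

### The arm

A 6-joint arm with a two-finger parallel gripper is mounted at the origin on the work surface. World frame = base frame: x ahead of the robot, y to its left, z up, the work surface at z = 0. Lengths are in mm, angles in degrees, forces in N, time in s.
With the tool pointing down it reaches from about 350 to 850 mm from the base axis. Payload 8.1 kg.
Tool frame: the origin (TCP) lies midway between the tips of the shut fingers; the grasp point (between the pads) lies 19 mm behind it (hold_point_z is the distance from the TCP to the grasp point, in mm); z points along the fingers, y is the direction in which the jaws open and shut (so a half turn about z gives the same grasp; the last joint's range is limited). The gripper opens to 85 mm and grips with 20 to 120 N. Pads are 22 mm wide; open, the fingers measure 114 mm over their backs; the gripper's body (76 mm by 85 mm) begins 54 mm behind the grasp point. The pads swing forward as they close: fully open they stand 13 mm farther back than shut.
Start: joints at [-73.591, 7.471, 85.268, -0, 87.261, -4.893], TCP at [217.996, -559.002, 231.292] pointing down, gripper open.
Joint ranges: [-169.43, 169.43], [-51.17, 129.36], [1.28, 143.12], [-76.62, 256.62], [0, 156.53], [-152.29, 152.29]. Speed limits (degrees/s): [136.94, 136.94, 159.86, 180, 180, 180].

### API

Orientations are given as [roll, pitch, yaw] about the fixed x, y, z axes, in that order (R = Rz(yaw) Ry(pitch) Rx(roll)).
In Python, from bench import sense, snapshot, camera_params, hand_in, hold_point_z gives the robot as it stands.
- The arm moves only by the tool servo_tool, never from a script. Its argument "motion" is a list of rows, each a list of 7 numbers: the finger opening in mm, from 0 to 85.4, then the shift along the tool's x, y, z in mm, then the turn, a rotation vector about the tool's x, y, z in rad. A call has 1 to 10 rows; each row shifts and turns the pose as measured when the row begins, along the tool's axes as they then stand; what a row does not reach is not made up. A row lasts 1/10 s, in which the tool goes at most 50 mm and 8.59 degrees, less where a joint would pass 70% of its speed; a pose out of reach is approached as far as the arm can. A call with a gripper value outside its range is refused whole. The fingers move at their own pace and stop on an object; "force" is the grip in N (left out, the last holds). Time passes only in rows, so rows that do not move let the fingers close. It gives the time, the measured TCP pose, the force and the opening at its end, in the units of the state.
- sense(): the state, without advancing time (a new reading comes with each control period).
- snapshot(name): name is "side" or "top"; returns the picture (480x640x3 uint8, blue, green, red); there is no depth.
- camera_params(name): a dict with "fx", "fy", "cx", "cy" (pixels), "R" (3x3) and "t" (3): a world point X has camera coordinates R X + t. Camera axes: x right, y down, z forward; pixel columns grow to the right and rows downward; lengths in mm; the calibration is good to about 2 mm. A picture is of the moment at which its call begins. camera_params takes no time and is no camera call.
- hand_in(): hands the job in, once; it reports no verdict.
The state is a dict: "time": time; "joint_pos": joint angles; "qd": joint speeds; "joint_efforts": joint torques, N m; "tool_pos": TCP position; "tcp_rot": TCP orientation; "ft_force": force on the tool from outside, world axes, zero at the start; "wrist_torque": the same for the moment, N m; "finger_gap": finger opening in mm.
Only numpy, scipy, OpenCV 4.12 (cv2) and the standard library are available. Lean on these libraries where they do the work, as an engineer would, in place of code of your own. Each camera call takes 0.05 s, during which the arm holds its last target. There are 200 camera calls.

### The job

The brass shut-off valve in the pipe on the bench was left part-open with its handle off. Put the loose red T-handle on the valve's stem, turning it under light pressure until its slot drops over the stem's flats, which it hides, and it sits fully home on the gland nut, then turn it clockwise to shut the valve, so that the handle stands square across the pipe, and let go. Never force it, and leave everything else on the bench where it lies.

Things in the scene. Friction and masses are not known exactly. Their poses are not given: they have to be found in the camera images.
- handle_centre (a point): Loose red cast T-handle, about 240 g: boss 42 mm long (x), 30 wide (y), 32 high; wings run out along x to 61 mm either side, 14 to 18 mm thick, 14 to 32 mm above the underside. It lies underside down, just as it goes on the valve, and is the same after half a turn. Grip the boss by its flat sides, across y. The point: the boss's centre, 16 mm above its underside; z up.
- handle_slot (a point): The centre of the slot's mouth in the handle's underside, 16 mm below the boss's centre. The slot, 25.8 mm long (x) by 13.4 mm wide (y), runs straight up through the whole boss.
- valve_seat (a point): Brass ball valve fixed to the bench; the point is the centre of the top of its gland nut (hexagon 36 mm across flats), 118 mm above the bench; x along the pipe, y across, z up. Fully home, the handle's underside rests here, its centre 16 mm above. The stem stands on this z axis. The valve shuts clockwise seen from above: handle along the pipe is open, across it shut, with a stop 2 degrees past.
- stem_shoulder (a point): Where the stem's flats end, on its axis 10 mm above the gland nut (fixed; it does not turn). Below this point the stem is 24 mm round with two flats 12 mm apart. At a wrong angle the handle lands here and drops the last 10 mm only when its slot lies along the flats (within about 4 degrees). The flats were left 7 to 70 degrees clockwise of the pipe's line; the angle is not measured.
- stem_top (a point): Tip of the stem's M12 stud, 46 mm above the gland nut. The stud is 12 mm round, pointed to 6 mm over its last 5 mm; the slot slides down it at any angle. The stem turns stiffly (0.15 N m) and stays where left. Search for the flats with about 5 N downwards; turning on once the slot has begun to sink wedges it and drags the stem round. Over 40 N between handle and flats is forcing it.
- valve: The whole pipe spool with the valve, origin on the bench under the stem, x along the pipe. The 48 mm steel pipe lies 62 mm above the bench on a 300 x 100 x 8 mm base plate; with its clamps (82 mm wide, up to 92 mm high) and caps it reaches 168 mm either way. A small pressure gauge stands 148 mm along +x, its top 125 mm above the bench.
- tin_center (a point): Bystander: low round tin of jointing paste with a blue label, 64 mm across, 42 mm high; its middle.
- spray: Bystander: white spray bottle with a blue cap, 52 mm across, 185 mm high, standing; origin at its underside.
- reel: Bystander: white reel of sealing tape, 50 mm across, 14 mm high, lying flat; origin at its underside.
- nut: Bystander: the M12 steel nut that will hold the handle later, 19 mm across flats, 10 mm high, lying flat; origin at its underside.
- spanner: Bystander: steel spanner lying flat; origin at its middle, underneath.
- pliers: Bystander: pliers with orange grips, 170 mm long, lying flat; origin at the pivot, underneath.
- elbow: Bystander: brass pipe elbow, 45 mm high; origin at its underside.
Things that resemble listed ones, but are neither listed nor needed, are in the scene too. Several things look just like the part that bears handle_centre: the one meant starts farthest to the robot's right.

How it is judged (in metres and radians):
On the way:
1. the handle's slot has dropped over the stem's flats and the handle sits home on the gland nut, the valve not yet shut (z of handle_centre in the frame of valve_seat between 0.013 and 0.0185 m and horizontal distance between handle_centre and valve_seat below 0.003 m), for 0.2 s.
At the end, for the whole second after the job is handed in: The handle sits home over the stem's flats (its underside within 2 mm of the gland nut, centred within 3 mm, upright within 5 degrees), stands across the pipe within 8 degrees, and is at rest, released (z of handle_centre in the frame of valve_seat between 0.013 and 0.018 m and horizontal distance between handle_centre and valve_seat below 0.003 m and angle between handle_centre's own z axis and vertical below 0.08 rad and angle between the x axis of handle_centre and the y axis of valve_seat, either way round below 0.14 rad and linear speed of handle below 0.01 m/s); the robot touches nothing.
It fails at once if the handle is forced: more than 40 N between the handle and the stem's flats (contact force between handle and stem_c0 above 40 N).
It fails at once if something else on the bench is moved by more than 30 mm (distance of any of tin_center, spray, reel, nut, spanner, pliers, elbow from where it was at the start of the episode above 0.03 m).
It also fails if it takes over 67 s, if anything falls off the work surface, if the arm or the gripper's body presses on something with over 40 N, if the wrist force passes 120 N, or if a joint passes its speed limit or range.

## Working session

There is one attempt and no reset: what is moved stays moved. The work goes in short steps, Python scripts to look and compute and a tool call to move; the robot and the scene stay as the last step left them, time stands still between calls to the robot, and variables do not carry over. Pictures are saved under pics/ and viewed, about 8 in all and at most 12, crops included, and the job is handed in when it is done.

Besides the shell and the picture viewer there is one more tool, called after "Call:" as name(argument=value, ...) on one line, values as JSON. servo_tool: Moves the arm, as the interface text tells. Its arguments: {"type":"object","properties":{"motion":{"type":"array"},"force":{"type":"number"}},"required":["motion"]}

```bash
mkdir -p pics; ls
python3 - <<'E'
from bench import *
import cv2
print(sense(), hold_point_z)
for n in("side","top"):
    cv2.imwrite(f"pics/{n}0.png",snapshot(n)); print(n,camera_params(n))
E
```

```text
pics
{'time': 0.0, 'joint_pos': array([-7.35893479e+01,  7.51559714e+00,  8.53314285e+01,  1.25304413e-03,
        8.72614590e+01, -4.89418972e+00]), 'qd': array([ 0.10916251,  0.03045324, -0.00576624,  0.0207916 , -0.07769694,
       -0.02418356]), 'joint_efforts': array([ 4.26725283e-04, -5.69397962e+01, -5.00545621e+01, -3.18112461e-04,
        1.48396392e-02, -4.30371540e-05]), 'tool_pos': array([ 217.85492276, -558.44532959,  230.21874093]), 'tcp_rot': array([-1.79892018e+02, -1.05023945e-02,  2.13047708e+01]), 'ft_force': array([ 0.00225812, -0.31337421,  0.3792121 ]), 'wrist_torque': array([ 0.03694507, -0.05909666,  0.0545418 ]), 'finger_gap': 85.1848821385781} 18.700000000000003
side {'fx': 545.7463225205206, 'fy': 545.7463225205206, 'cx': 327.58401232699856, 'cy': 234.365922243462, 'R': array([[-0.7816414 , -0.62372452,  0.00210599],
       [-0.42222338,  0.5266322 , -0.73782514],
       [ 0.45909055, -0.57760388, -0.67498861]]), 't': array([ 365.04750187,  274.41665854, 1209.39823236])}
top {'fx': 587.7816178304307, 'fy': 587.7816178304307, 'cx': 317.63281710683646, 'cy': 243.34024428573755, 'R': array([[-0.02367563, -0.99971898,  0.00119161],
       [-0.99859843,  0.02359263, -0.04737677],
       [ 0.04733535, -0.00231161, -0.99887638]]), 't': array([  18.50309162,  463.66574245, 1571.30424592])}
```

View pics/top0.png

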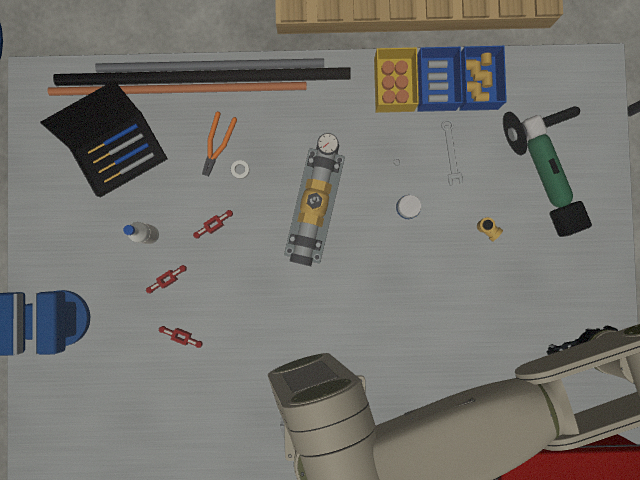

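View pics/side0.png

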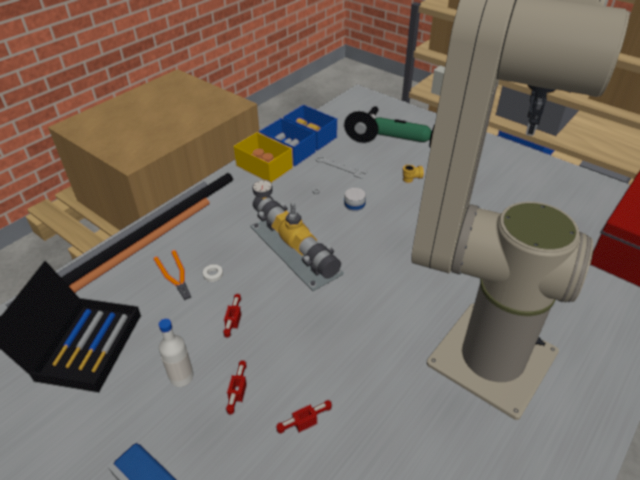

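The top view shows three red T-handles, at (213,224), (166,279) and (181,337), with the valve at (315,200). The farthest to the right (largest u) is (213,224). The arm hides the lower right, so I'll check there once it has moved.

```bash
cat > h.py <<'E'
import numpy as np, cv2
from bench import *
def ray(n,u,v):
    p=camera_params(n);R=np.array(p["R"]);t=np.array(p["t"])
    return -R.T@t, R.T@np.array([(u-p["cx"])/p["fx"],(v-p["cy"])/p["fy"],1])
def onz(n,u,v,z):
    c,d=ray(n,u,v); return c+d*(z-c[2])/d[2]
def tri(a,b):
    A=[];y=[]
    for n,u,v in(a,b):
        c,d=ray(n,u,v);d/=np.linalg.norm(d);P=np.eye(3)-np.outer(d,d);A.append(P);y.append(P@c)
    return np.linalg.lstsq(np.vstack(A),np.hstack(y),rcond=None)[0]
def proj(n,X):
    p=camera_params(n);c=np.array(p["R"])@np.array(X)+p["t"]
    return np.array([p["fx"]*c[0]/c[2]+p["cx"],p["fy"]*c[1]/c[2]+p["cy"]])
def reds(im):
    h=cv2.cvtColor(im,cv2.COLOR_BGR2HSV)
    m=((h[...,0]<6)|(h[...,0]>174))&(h[...,1]>150)&(h[...,2]>70)
    m=cv2.morphologyEx(m.astype(np.uint8)*255,cv2.MORPH_CLOSE,np.ones((5,5)))
    cs,_=cv2.findContours(m,cv2.RETR_EXTERNAL,cv2.CHAIN_APPROX_NONE)
    return [c for c in cs if cv2.contourArea(c)>80]
E
python3 - <<'E'
from h import *
np.set_printoptions(precision=1,suppress=True)
T=cv2.imread("pics/top0.png");S=cv2.imread("pics/side0.png")
for n,im in(("top",T),("side",S)):
    for c in reds(im):
        r=cv2.minAreaRect(c);M=cv2.moments(c);u,v=M["m10"]/M["m00"],M["m01"]/M["m00"]
        b=cv2.boxPoints(r);w=np.array([onz(n,*q,25)[:2] for q in b])
        e=[w[1]-w[0],w[2]-w[1]];L=[np.linalg.norm(q) for q in e];k=int(np.argmax(L))
        print(n,np.array(r[0]),(u,v),cv2.contourArea(c),"xy",onz(n,*r[0],25)[:2],onz(n,u,v,25)[:2],"L",L,"ang",np.degrees(np.arctan2(e[k][1],e[k][0])))
a=cv2.resize(T[130:280,270:360],None,fx=4,fy=4,interpolation=cv2.INTER_CUBIC)
b=cv2.resize(S[180:290,240:350],(420,420),interpolation=cv2.INTER_CUBIC)
o=np.zeros((600,790,3),np.uint8);o[:600,:360]=a;o[:420,365:785]=b
cv2.imwrite("pics/valve.png",o)
a=cv2.resize(T[200:250,185:245],None,fx=6,fy=6,interpolation=cv2.INTER_CUBIC)
b=cv2.resize(S[285:345,205:265],None,fx=6,fy=6,interpolation=cv2.INTER_CUBIC)
o=np.zeros((360,725,3),np.uint8);o[:300,:360]=a;o[:,365:725]=b
cv2.imwrite("pics/handle.png",o)
E
```

```text
top [570.  464.5] (579.0662589194699, 466.1534148827726) 3270.0 xy [-132.8 -640.4] [-137.7 -664. ] L [np.float64(362.5205857458855), np.float64(74.84115156692924)] ang -91.3770674258777
top [178.4 335.9] (179.6152125279642, 336.5178970917226) 149.0 xy [226.8 381.8] [225.1 378.7] L [np.float64(27.70150112030488), np.float64(54.75110077196656)] ang -115.10202202638746
top [165.6 278.6] (165.44169835234473, 278.8871989860583) 263.0 xy [378.9 414.1] [378.2 414.5] L [np.float64(117.91683700838833), np.float64(29.34004110985066)] ang -60.229133230887165
top [212.8 223.5] (212.45090439276484, 223.68087855297156) 258.0 xy [523.1 286.3] [522.5 287.3] L [np.float64(117.49301230633893), np.float64(29.840476948327623)] ang -57.41986928378776
side [304.6 417.7] (303.79318256309404, 417.68797115699766) 508.5 xy [222.7 378.9] [224.  379.8] L [np.float64(119.34239116509485), np.float64(40.89148754947315)] ang -112.11432635031561
side [235.1 392.4] (236.1146282973621, 389.46091127098316) 347.5 xy [370.1 424.9] [373.5 418.9] L [np.float64(96.93632872240387), np.float64(34.17053011937996)] ang -56.34549718469089
side [231.8 320. ] (231.96928104575161, 317.46862745098036) 255.0 xy [511.3 297.9] [516.3 292.4] L [np.float64(95.41255406579768), np.float64(33.80623680032238)] ang -46.691485540538366
side [615.  228.5] (621.847772554287, 238.31262592343856) 2978.0 xy [ -76.5 -577.8] [-103.5 -548.9] L [np.float64(148.42341085459685), np.float64(509.5411278766515)] ang 105.73990633099817
```

View pics/valve.png

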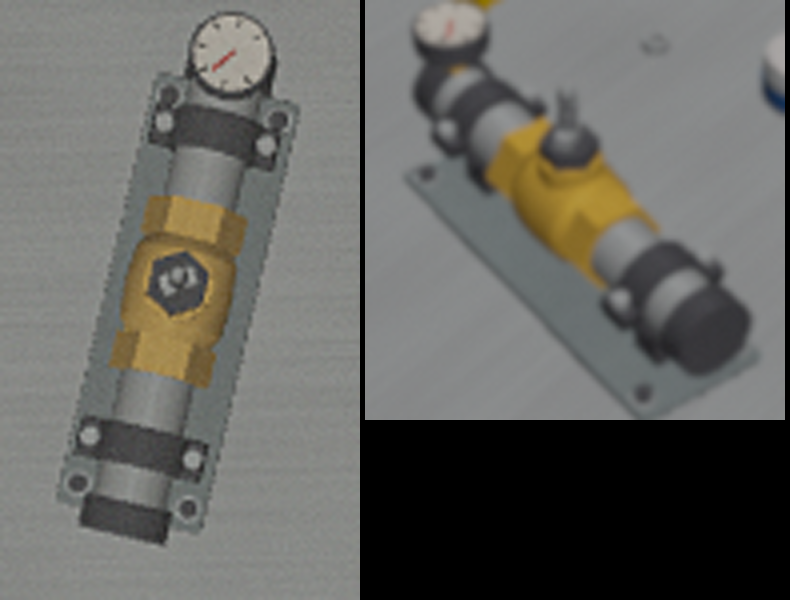

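View pics/handle.png

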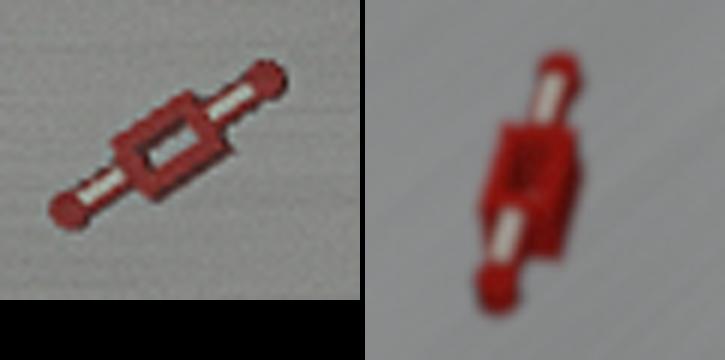

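Run:
```python
from h import *
np.set_printoptions(precision=1,suppress=True)
T=cv2.imread("pics/top0.png");S=cv2.imread("pics/side0.png")
b=[tri(("top",196.3,234.6),("side",226.6,332.3)),tri(("top",229.1,212.8),("side",237,297))]
print("balls",b,(b[0]+b[1])/2,np.linalg.norm(b[1]-b[0]))
m=[onz("top",196.3,234.6,25),onz("top",229.1,212.8,25)];d=m[1]-m[0]
print("top only",(m[0]+m[1])/2,np.linalg.norm(d),np.degrees(np.arctan2(d[1],d[0])))
# valve: yellow body mask, hex nut = hole in it
h=cv2.cvtColor(T,cv2.COLOR_BGR2HSV)
y=((h[...,0]>12)&(h[...,0]<32)&(h[...,1]>110)).astype(np.uint8); y[:,:270]=0;y[:,360:]=0;y[:170]=0;y[240:]=0
cs,hi=cv2.findContours(y,cv2.RETR_CCOMP,cv2.CHAIN_APPROX_NONE)
for c,g in zip(cs,hi[0]):
    if cv2.contourArea(c)>30:
        M=cv2.moments(c);print("hole" if g[3]>=0 else "body",cv2.contourArea(c),M["m10"]/M["m00"],M["m01"]/M["m00"],cv2.minAreaRect(c))
for z,p in((118,(314.1,200.6)),):print("nut",onz("top",*p,z))
print("nut tri",tri(("top",314.1,200.6),("side",292.7,217)))
print("tip tri",tri(("top",315,199.2),("side",292.7,204.5)))
# base plate corners holes (z=8) crop px
H=[(169,96),(279,120),(78,483),(188,508)]
W=np.array([onz("top",270+(u+.5)/4-.5,130+(v+.5)/4-.5,8) for u,v in H]);print(W,W.mean(0))
for i,j in((2,0),(3,1)):
    d=W[i]-W[j];print("pipe ang",np.degrees(np.arctan2(-d[1],-d[0])))
W=[onz("top",270+(u+.5)/4-.5,130+(v+.5)/4-.5,88) for u,v in[(164,121),(266,145),(90,436),(193,459)]]
print("bolts",np.array(W).mean(0),np.degrees(np.arctan2(*(W[0]-W[2])[[1,0]])),np.degrees(np.arctan2(*(W[1]-W[3])[[1,0]])))
for n in("top","side"):
  for z in(118,164):print(n,z,proj(n,[*np.mean(W,0)[:2],z]))
```

```text
balls [array([494.1, 330.4,  26.5]), array([550.6, 242.2,  26.8])] [522.4 286.3  26.6] 104.77225620015928
top only [522.5 286.6  25. ] 104.88943909445064 -57.51659744349502
body 1029.5 314.32734337056826 201.76104905293832 ((314.41180419921875, 201.8529510498047), (25.951313018798828, 44.626548767089844), 14.03624439239502)
hole 207.0 314.0314009661836 200.1272141706924 ((314.0000305175781, 200.0), (16.970561981201172, 15.55634880065918), 45.0)
nut [566.8  14.1 118. ]
nut tri [567.6  14.7 117.1]
tip tri [566.6  12.6 157.1]
[[708.4  17.4   8. ]
 [690.2 -56.9   8. ]
 [447.   84.8   8. ]
 [428.4  11.1   8. ]] [568.5  14.1   8. ]
pipe ang -14.456137789364329
pipe ang -14.550819949557923
bolts [566.7  14.   88. ] -14.445162777643574 -14.432288360720516
top 118 [314.2 200.7]
top 164 [314.1 198.4]
side 118 [293.5 216.8]
side 164 [292.7 202.7]
```

The chosen handle's ball ends sit at top-view (196,235) and (229,213). They triangulate to 104.8 mm apart at z≈26.6, with the centre at (522.4, 286.5) and an angle of -57.5°. The valve is at (567.2, 14.2), and its pipe angle is -14.5° with +x towards the gauge. I'll swing the arm over.

Call:
servo_tool(motion=[[85, 50, -2.1, -3, 0, 0, -0.083], [85, 50, -2.1, -3, 0, 0, -0.083], [85, 50, -2.1, -2, 0, 0, -0.083], [85, 50, -2.1, 0, 0, 0, -0.083], [85, 50, -2.1, 0, 0, 0, -0.083], [85, 50, -2.1, 0, 0, 0, -0.083], [85, 50, -2.1, 0, 0, 0, -0.083], [85, 50, -2.1, 0, 0, 0, -0.083], [85, 50, -2.1, 0, 0, 0, -0.083], [85, 50, -2.1, 0, 0, 0, -0.083]])

```text
time: 1.1
tool_pos: [556.0, -213.7, 232.4]
tcp_rot: [-179.5, -0.2, 70.0]
ft_force: [1.5, -0.6, 0.0]
finger_gap: 84.9
```

Call:
servo_tool(motion=[[85, 50, -2.1, -2, 0, 0, -0.083], [85, 50, -2.1, -1, 0, 0, -0.083], [85, 50, -2.1, -1, 0, 0, -0.083], [85, 50, -2.1, -1, 0, 0, -0.083], [85, 50, -2.1, 0, 0, 0, -0.083], [85, 50, -2.1, 0, 0, 0, -0.083], [85, 50, -2.1, 0, 0, 0, -0.083], [85, 45, -2, 0, 0, 0, -0.083], [85, 35, -2, 0, 0, 0, -0.083], [85, 0, 0, 0, 0, 0, 0]])

```text
time: 2.1
tool_pos: [540.2, 214.8, 234.7]
tcp_rot: [-179.4, -0.9, 115.1]
ft_force: [0.1, -0.5, -0.9]
finger_gap: 84.9
```

```bash
cat >> h.py <<'E'
from scipy.spatial.transform import Rotation as Ro
def delta(X,psi):
    """tool-frame shift and rotvec (rad) to reach TCP X, pointing straight down, yaw psi"""
    s=sense();R=Ro.from_euler("xyz",s["tcp_rot"],degrees=True);G=Ro.from_euler("xyz",[180,0,psi],degrees=True)
    return s["tool_pos"],s["tcp_rot"],R.inv().apply(np.array(X)-s["tool_pos"]),(R.inv()*G).as_rotvec()
E
python3 - <<'E'
from h import *
np.set_printoptions(precision=3,suppress=True)
T=snapshot("top");S=snapshot("side");cv2.imwrite("pics/both1.png",cv2.resize(np.hstack([T,S]),(800,300),interpolation=cv2.INTER_AREA))
print(delta([522.4,286.5,120],122.5))
E
```

```text
(array([541.739, 211.469, 234.703]), array([-179.376,   -0.761,  114.776]), array([ 74.7  ,  15.144, 115.546]), array([-0.01 , -0.014, -0.135]))
```

View pics/both1.png

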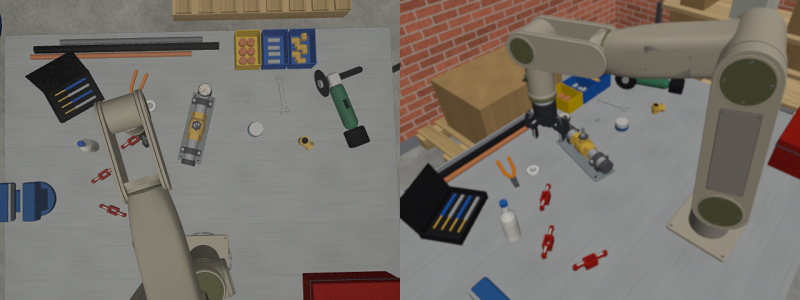

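No fourth handle has appeared in the area the arm had been hiding. The handle at (213,224) is the right one, so I'll approach it.

Call:
servo_tool(motion=[[85, 37, 7.5, 0, -0.005, -0.007, -0.068], [85, 37, 7.5, 20, -0.005, -0.007, -0.067], [85, 0, 0, 35, 0, 0, 0], [85, 0, 0, 35, 0, 0, 0], [85, 0, 0, 20, 0, 0, 0], [85, 0, 0, 0, 0, 0, 0], [85, 0, 0, 0, 0, 0, 0]])

```text
time: 2.9
tool_pos: [527.8, 276.3, 122.4]
tcp_rot: [179.9, 0.3, 121.7]
ft_force: [0.4, -0.7, 1.2]
finger_gap: 85.0
```

Run:
```python
from h import *
np.set_printoptions(precision=3,suppress=True)
print(delta([522.4,286.5,4],122.5))
```

```text
(array([527.837, 276.321, 122.381]), array([179.902,   0.27 , 121.667]), array([ 12.076,   0.515, 118.327]), array([ 0.002,  0.005, -0.015]))
```

Call:
servo_tool(motion=[[85, 8, 0.4, 20, 0.002, 0.005, -0.015], [85, 4, 0, 25, 0, 0, 0], [85, 0, 0, 25, 0, 0, 0], [85, 0, 0, 15, 0, 0, 0], [85, 0, 0, 10, 0, 0, 0], [85, 0, 0, 0, 0, 0, 0]])

```text
time: 3.5
tool_pos: [531.9, 285.3, 35.4]
tcp_rot: [179.2, 0.2, 122.0]
ft_force: [-0.4, -0.9, 0.3]
finger_gap: 85.1
```

Run:
```python
from h import *
np.set_printoptions(precision=3,suppress=True)
print(delta([522.4,286.5,4],122.5))
```

```text
(array([531.906, 285.315,  35.395]), array([179.153,   0.173, 122.044]), array([ 6.143, -7.892, 31.263]), array([ 0.015,  0.003, -0.008]))
```

Call:
servo_tool(motion=[[85, 3, -4, 0, 0.007, 0.002, -0.004], [85, 3, -4, 0, 0.007, 0.001, -0.004], [85, 0, 0, 10, 0, 0, 0], [85, 0, 0, 7, 0, 0, 0], [85, 0, 0, 0, 0, 0, 0]])

```text
time: 4.0
tool_pos: [524.1, 287.4, 21.6]
tcp_rot: [179.7, 0.0, 122.5]
ft_force: [-0.5, -1.0, 0.6]
finger_gap: 85.1
```

Run:
```python
from h import *
np.set_printoptions(precision=3,suppress=True)
print(delta([522.4,286.5,4],122.5))
```

```text
(array([524.116, 287.353,  21.632]), array([179.653,   0.049, 122.53 ]), array([ 0.219, -2.012, 17.62 ]), array([0.006, 0.001, 0.001]))
```

Call:
servo_tool(motion=[[85, 0, -2, 6, 0.004, 0, 0], [85, 0.2, -0.5, 6, 0, 0, 0], [85, 0, -0.5, 4, 0, 0, 0], [85, 0, 0, 1, 0, 0, 0], [85, 0, 0, 0, 0, 0, 0]])

```text
time: 4.5
tool_pos: [520.8, 285.6, 2.3]
tcp_rot: [180.0, 0.0, 122.5]
ft_force: [0.1, -0.3, 0.5]
finger_gap: 85.1
```

Run:
```python
from h import *
np.set_printoptions(precision=3,suppress=True)
print(delta([522.4,286.5,4],122.5))
```

```text
(array([520.846, 285.551,   2.337]), array([179.975,   0.041, 122.53 ]), array([-0.036,  1.821, -1.663]), array([0.   , 0.001, 0.001]))
```

Call:
servo_tool(motion=[[85, 0, 1.8, -2, 0, 0, 0], [60, 0, 0, 0, 0, 0, 0], [30, 0, 0, 0, 0, 0, 0], [10, 0, 0, 0, 0, 0, 0], [10, 0, 0, 0, 0, 0, 0], [10, 0, 0, 0, 0, 0, 0], [10, 0, 0, 0, 0, 0, 0], [10, 0, 0, 0, 0, 0, 0]], force=50)

```text
time: 5.3
tool_pos: [523.2, 286.9, 5.6]
tcp_rot: [179.9, 0.1, 122.5]
ft_force: [0.4, 0.6, 0.1]
finger_gap: 29.2
```

Run:
```python
from h import *
np.set_printoptions(precision=3,suppress=True)
s=sense();print(s["finger_gap"],s["ft_force"],delta([522.4,286.5,4],122.5))
```

```text
29.23441344009281 [0.418 0.553 0.065] (array([523.208, 286.86 ,   5.647]), array([179.892,   0.058, 122.529]), array([ 0.133, -0.878,  1.645]), array([0.002, 0.001, 0.001]))
```

Call:
servo_tool(motion=[[10, 0, 0, -10, 0, 0, 0], [10, 0, 0, -20, 0, 0, 0], [10, 0, 0, -30, 0, 0, 0], [10, 0, 0, -30, 0, 0, 0], [10, 0, 0, -30, 0, 0, 0], [10, 0, 0, -30, 0, 0, 0], [10, 0, 0, -30, 0, 0, 0], [10, 0, 0, -20, 0, 0, 0], [10, 0, 0, -10, 0, 0, 0], [10, 0, 0, 0, 0, 0, 0]])

```text
time: 6.3
tool_pos: [518.8, 285.2, 223.6]
tcp_rot: [-179.6, -0.0, 122.5]
ft_force: [0.1, -0.5, -3.7]
finger_gap: 28.9
```

Run:
```python
from h import *
np.set_printoptions(precision=3,suppress=True)
s=sense();print(s["finger_gap"],s["ft_force"],delta([567.2,14.2,200],163))
```

```text
28.87618157632552 [ 0.122 -0.47  -3.718] (array([518.792, 285.174, 223.57 ]), array([-179.574,   -0.028,  122.532]), array([-254.5  , -104.733,   24.224]), array([-0.007, -0.003, -0.706]))
```

Call:
servo_tool(motion=[[10, -31.8, -13.1, 0, -0.001, 0, -0.088], [10, -30.6, -15.8, 0, -0.001, 0, -0.088], [10, -29.1, -18.4, 0, -0.001, 0, -0.088], [10, -27.4, -20.9, 0, -0.001, 0, -0.088], [10, -25.4, -23.2, 0, -0.001, 0, -0.088], [10, -23.3, -25.4, 0, -0.001, 0, -0.088], [10, -21.1, -27.3, 0, -0.001, 0, -0.088], [10, -12, -20, 0, 0, 0, -0.088], [10, 0, 0, 0, 0, 0, 0], [10, 0, 0, 0, 0, 0, 0]])

```text
time: 7.3
tool_pos: [561.1, 16.0, 206.0]
tcp_rot: [-179.7, -1.4, 164.6]
ft_force: [-0.4, -0.1, -3.3]
finger_gap: 28.8
```

Run:
```python
from h import *
np.set_printoptions(precision=3,suppress=True)
s=sense();print(s["finger_gap"],s["ft_force"],delta([567.2,14.2,200],163))
```

```text
28.843051152103268 [-0.354 -0.133 -3.325] (array([561.061,  15.957, 206.01 ]), array([-179.664,   -1.437,  164.602]), array([-6.534, -0.03 ,  5.848]), array([-0.006, -0.025,  0.028]))
```

Straighten, raise slightly, then measure the handle's position in the hand against the stem.

Call:
servo_tool(motion=[[10, -3.5, 0, 0, -0.003, -0.013, 0.014], [10, -3, 0, 0, -0.003, -0.012, 0.014], [10, 0, 0, 0, 0, 0, 0], [10, 0, 0, 0, 0, 0, 0]])

```text
time: 7.7
tool_pos: [566.5, 17.2, 203.7]
tcp_rot: [180.0, -0.1, 162.9]
ft_force: [0.1, 0.3, -2.7]
finger_gap: 29.2
```

Run:
```python
from h import *
np.set_printoptions(precision=3,suppress=True)
s=sense();print(s["finger_gap"],s["ft_force"],delta([567.2,14.2,200],163))
T=snapshot("top");S=snapshot("side")
o=np.zeros((480,780,3),np.uint8)
o[:480,:360]=cv2.resize(T[130:250,270:360],None,fx=4,fy=4,interpolation=cv2.INTER_CUBIC)
o[:480,364:780]=cv2.resize(S[160:280,240:344],None,fx=4,fy=4,interpolation=cv2.INTER_CUBIC)
cv2.imwrite("pics/over.png",o)
print(proj("side",[567.2,14.2,164]))
for c in reds(S):
    M=cv2.moments(c);print(M["m10"]/M["m00"],M["m01"]/M["m00"],cv2.contourArea(c))
```

```text
29.174962151151302 [ 0.098  0.308 -2.666] (array([566.505,  17.197, 203.736]), array([179.978,  -0.06 , 162.872]), array([-1.55 , -2.661,  3.733]), array([ 0.   , -0.001, -0.002]))
[292.513 202.615]
303.86201245493277 417.65453949524743 508.5
236.122934888241 389.4936831875607 343.0
294.75616438356167 187.68401826484015 182.5
621.7154648374324 238.41453348948747 2988.5
```

View pics/over.png

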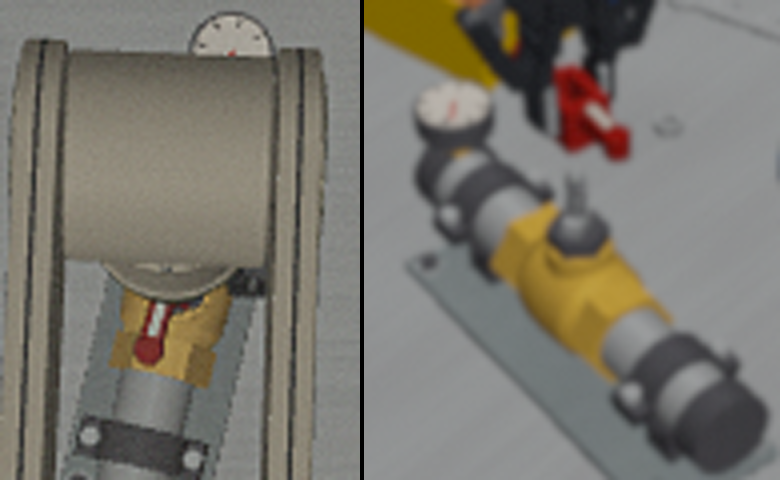

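Run:
```python
from h import *
np.set_printoptions(precision=2,suppress=True)
p=tri(("top",307.1,217.1),("side",302.1,194.6));q=onz("top",307.1,217.1,222)
print(p,q, "centre:",p[:2]+[49.9,-15.3],q[:2]+[49.9,-15.3])
print(delta([567.2,14.2,180],163))
```

```text
[516.71  31.95 224.96] [515.94  31.18 222.  ] centre: [566.61  16.65] [565.84  15.88]
(array([566.57,  17.04, 203.86]), array([179.98,  -0.06, 162.88]), array([-1.46, -2.54, 23.86]), array([ 0., -0., -0.]))
```

The hand-to-handle measurement agrees with the TCP to about 0.5 mm. Now I'll align and lower to just above the stud.

Call:
servo_tool(motion=[[10, -1, -1.5, 5, 0, 0, 0], [10, -0.5, -1, 8, 0, 0, 0], [10, 0, 0, 8, 0, 0, 0], [10, 0, 0, 3, 0, 0, 0], [10, 0, 0, 0, 0, 0, 0]])

```text
time: 8.3
tool_pos: [567.1, 14.3, 177.3]
tcp_rot: [180.0, -0.1, 162.9]
ft_force: [0.9, 0.7, -2.5]
finger_gap: 29.5
```

Run:
```python
from h import *
np.set_printoptions(precision=3,suppress=True)
s=sense();print(s["ft_force"],delta([567.2,14.2,172],163))
```

```text
[ 0.871  0.651 -2.538] (array([567.054,  14.292, 177.287]), array([179.987,  -0.091, 162.905]), array([-0.175, -0.046,  5.286]), array([ 0.   , -0.002, -0.002]))
```

Slow descent past the tip, watching forces.

Call:
servo_tool(motion=[[10, -0.1, 0, 3, 0, 0, 0], [10, 0, 0, 3, 0, 0, 0], [10, 0, 0, 2, 0, 0, 0], [10, 0, 0, 2, 0, 0, 0], [10, 0, 0, 2, 0, 0, 0], [10, 0, 0, 0, 0, 0, 0]])

```text
time: 8.9
tool_pos: [567.3, 14.3, 164.5]
tcp_rot: [180.0, -0.1, 162.9]
ft_force: [-0.4, -0.3, -2.8]
finger_gap: 28.7
```

Run:
```python
from h import *
np.set_printoptions(precision=3,suppress=True)
s=sense();print(s["ft_force"],s["wrist_torque"],delta([567.2,14.2,165],163))
```

```text
[-0.42  -0.298 -2.814] [-0.003  0.047 -0.024] (array([567.328,  14.277, 164.47 ]), array([179.977,  -0.072, 162.9  ]), array([ 0.1  , -0.111, -0.53 ]), array([ 0.   , -0.001, -0.002]))
```

Call:
servo_tool(motion=[[10, 0, 0, 3, 0, 0, 0], [10, 0, 0, 4, 0, 0, 0], [10, 0, 0, 4, 0, 0, 0], [10, 0, 0, 4, 0, 0, 0], [10, 0, 0, 2, 0, 0, 0], [10, 0, 0, 0, 0, 0, 0]])

```text
time: 9.5
tool_pos: [567.4, 14.4, 146.0]
tcp_rot: [180.0, -0.1, 162.9]
ft_force: [0.1, 1.4, -3.4]
finger_gap: 29.4
```

Run:
```python
from h import *
np.set_printoptions(precision=3,suppress=True)
s=sense();print(s["ft_force"],s["wrist_torque"],delta([567.2,14.2,138],163))
```

```text
[ 0.092  1.384 -3.406] [ 0.051 -0.095 -0.02 ] (array([567.424,  14.38 , 146.016]), array([179.963,  -0.056, 162.899]), array([ 0.153, -0.243,  8.016]), array([ 0.001, -0.001, -0.002]))
```

Call:
servo_tool(motion=[[10, 0, 0, 3, 0, 0, 0], [10, 0, 0, 3, 0, 0, 0], [10, 0, 0, 2, 0, 0, 0], [10, 0, 0, 1, 0, 0, 0], [10, 0, 0, 0, 0, 0, 0]])

```text
time: 10.0
tool_pos: [567.5, 14.4, 136.3]
tcp_rot: [180.0, -0.0, 162.9]
ft_force: [0.7, -0.6, -3.3]
finger_gap: 29.2
```

Run:
```python
from h import *
np.set_printoptions(precision=3,suppress=True)
s=sense();print(s["ft_force"],s["wrist_torque"],delta([567.2,14.2,133.6],163))
```

```text
[ 0.656 -0.608 -3.332] [ 0.025 -0.072 -0.032] (array([567.527,  14.396, 136.327]), array([179.962,  -0.044, 162.903]), array([ 0.253, -0.285,  2.727]), array([ 0.001, -0.001, -0.002]))
```

Call:
servo_tool(motion=[[10, 0.2, -0.2, 1, 0, 0, 0], [10, 0, 0, 0.7, 0, 0, 0], [10, 0, 0, 0.5, 0, 0, 0], [10, 0, 0, 0.5, 0, 0, 0], [10, 0, 0, 0, 0, 0, 0]])

```text
time: 10.5
tool_pos: [567.6, 14.4, 133.9]
tcp_rot: [179.9, 0.0, 162.9]
ft_force: [0.7, 1.3, -3.3]
finger_gap: 29.1
```

Call:
servo_tool(motion=[[10, 0.2, -0.2, 0.5, 0, 0, 0], [10, 0, 0, 0.4, 0, 0, 0], [10, 0, 0, 0.3, 0, 0, 0], [10, 0, 0, 0, 0, 0, 0]])

```text
time: 10.9
tool_pos: [567.6, 14.4, 133.6]
tcp_rot: [179.9, 0.0, 162.9]
ft_force: [0.0, 1.3, -2.2]
finger_gap: 29.2
```

Call:
servo_tool(motion=[[10, 0, 0, 0.6, 0, 0, 0], [10, 0, 0, 0.6, 0, 0, 0], [10, 0, 0, 0.6, 0, 0, 0]])

```text
time: 11.2
tool_pos: [567.7, 14.3, 133.5]
tcp_rot: [179.9, 0.1, 162.9]
ft_force: [-3.6, 0.8, 4.5]
finger_gap: 28.9
```

Call:
servo_tool(motion=[[10, 0, 0, 0.5, 0, 0, 0.028], [10, 0, 0, 0.5, 0, 0, 0.028], [10, 0, 0, 0.5, 0, 0, 0.028]])

```text
time: 11.5
tool_pos: [568.0, 14.3, 133.5]
tcp_rot: [179.9, 0.1, 157.8]
ft_force: [-3.8, 0.5, 6.1]
finger_gap: 29.2
```

Call:
servo_tool(motion=[[10, 0.4, -0.2, 0.3, 0, 0, 0.028], [10, 0.3, 0, 0.3, 0, 0, 0.028], [10, 0, 0, 0.3, 0, 0, 0.028]])

```text
time: 11.8
tool_pos: [568.3, 14.2, 133.5]
tcp_rot: [179.8, 0.2, 152.6]
ft_force: [-4.3, 0.9, 5.1]
finger_gap: 29.2
```

Run:
```python
from h import *
np.set_printoptions(precision=4,suppress=True)
s=sense();print(s["ft_force"],s["wrist_torque"],delta([567.2,14.2,133.5],152))
```

```text
[-4.3391  0.9389  5.1298] [0.1484 0.6867 0.0797] (array([568.2799,  14.209 , 133.469 ]), array([179.8427,   0.2444, 152.561 ]), array([ 0.9541, -0.5055, -0.0365]), array([0.0028, 0.0043, 0.0098]))
```

Call:
servo_tool(motion=[[10, 1, -0.5, 0.0, 0.002, 0.003, 0.02], [10, 1, -0.5, 0.1, 0.001, 0.002, 0.02], [10, 0.5, -0.3, 0.3, 0.0005, 0.001, 0.026]])

```text
time: 12.1
tool_pos: [567.4, 14.4, 133.6]
tcp_rot: [179.9, 0.1, 148.4]
ft_force: [0.9, 0.9, 2.7]
finger_gap: 29.5
```

Good; I'll keep that bias going.

Call:
servo_tool(motion=[[10, 0.4, -0.3, 0.4, 0.0005, 0.001, 0.028], [10, 0.4, -0.3, 0.3, 0.0005, 0.001, 0.028], [10, 0.4, -0.3, 0.3, 0.0005, 0.001, 0.028]])

```text
time: 12.4
tool_pos: [566.9, 14.7, 133.6]
tcp_rot: [179.9, 0.0, 143.2]
ft_force: [1.9, 2.8, 1.6]
finger_gap: 29.3
```

Call:
servo_tool(motion=[[10, -0.3, -0.1, 0.5, 0, 0.0005, 0.028], [10, 0, -0.1, 0.4, 0.0005, 0.0005, 0.028], [10, 0.2, -0.2, 0.4, 0.0005, 0.001, 0.028]])

```text
time: 12.7
tool_pos: [566.9, 14.8, 133.5]
tcp_rot: [179.9, -0.1, 138.0]
ft_force: [1.9, 1.3, 3.3]
finger_gap: 29.4
```

Call:
servo_tool(motion=[[10, -0.4, -0.2, 0.4, 0, 0, 0.028], [10, -0.2, -0.1, 0.4, 0, 0, 0.028], [10, 0, -0.1, 0.4, 0, 0, 0.028]])

```text
time: 13.0
tool_pos: [567.0, 14.8, 133.3]
tcp_rot: [179.9, -0.2, 132.8]
ft_force: [-0.5, 1.5, 4.6]
finger_gap: 29.2
```

Call:
servo_tool(motion=[[10, -0.2, -0.3, 0.4, 0, -0.002, 0.018], [10, 0, -0.1, 0.4, 0, -0.001, 0.018]])

```text
time: 13.2
tool_pos: [567.0, 14.9, 133.3]
tcp_rot: [179.8, -0.0, 130.4]
ft_force: [-1.6, 1.6, 5.0]
finger_gap: 28.9
```

Run:
```python
from h import *
np.set_printoptions(precision=4,suppress=True)
s=sense();print(s["ft_force"],s["wrist_torque"],delta([567.2,14.2,133.5],130))
```

```text
[-1.5508  1.5708  5.034 ] [0.3552 0.176  0.0559] (array([566.9686,  14.8801, 133.3383]), array([179.8171,  -0.0237, 130.4452]), array([-0.6676, -0.2646, -0.1629]), array([ 0.0032, -0.0004,  0.0078]))
```

Call:
servo_tool(motion=[[10, -0.6, -0.4, 0.1, 0.002, 0, 0.02], [10, -0.4, -0.3, 0.2, 0.001, 0, 0.02], [10, -0.2, -0.2, 0.4, 0.001, 0, 0.02]])

```text
time: 13.5
tool_pos: [567.0, 14.8, 133.3]
tcp_rot: [180.0, -0.1, 126.7]
ft_force: [-1.0, 4.2, 6.3]
finger_gap: 29.3
```

Call:
servo_tool(motion=[[10, 0, 0, 0.2, 0, 0, 0.026], [10, 0, 0, 0.2, 0, 0, 0.026], [10, 0, 0, 0.2, 0, 0, 0.026]])

```text
time: 13.8
tool_pos: [566.9, 14.9, 133.2]
tcp_rot: [-180.0, -0.1, 121.9]
ft_force: [-0.3, 2.5, 6.0]
finger_gap: 29.6
```

Call:
servo_tool(motion=[[10, 0, 0, 0.2, 0, 0, 0.026], [10, 0, 0, 0.2, 0, 0, 0.026], [10, 0, 0, 0.2, 0, 0, 0.026]])

```text
time: 14.1
tool_pos: [566.7, 15.2, 133.1]
tcp_rot: [-180.0, -0.2, 117.0]
ft_force: [-1.7, 3.9, 5.1]
finger_gap: 29.1
```

Run:
```python
from h import *
np.set_printoptions(precision=4,suppress=True)
s=sense();print(s["ft_force"],s["wrist_torque"],delta([567.2,14.2,133.5],117))
```

```text
[-1.723   3.8827  5.1166] [0.615  0.1006 0.033 ] (array([566.6793,  15.2452, 133.0785]), array([-179.9524,   -0.197 ,  117.0088]), array([-1.1662, -0.0111, -0.4255]), array([-0.0008, -0.0034,  0.0002]))
```

Call:
servo_tool(motion=[[10, -1, 0, -0.2, 0, -0.002, 0.02], [10, -0.8, 0, 0.1, 0, -0.001, 0.02], [10, -0.4, 0, 0.3, 0, 0, 0.02]])

```text
time: 14.4
tool_pos: [567.1, 14.6, 132.7]
tcp_rot: [-179.9, -0.2, 113.3]
ft_force: [2.6, 0.3, -3.3]
finger_gap: 29.1
```

The handle has dropped below the shoulder with no load on it, so it's starting to sink. I'll press down without turning.

Call:
servo_tool(motion=[[10, -0.2, 0, 0.5, 0, -0.001, 0], [10, 0, 0, 0.5, 0, -0.001, 0], [10, 0, 0, 0.5, 0, 0, 0]])

```text
time: 14.7
tool_pos: [567.9, 13.7, 130.3]
tcp_rot: [-180.0, 0.0, 113.2]
ft_force: [3.2, 2.2, 0.1]
finger_gap: 29.3
```

Run:
```python
from h import *
np.set_printoptions(precision=4,suppress=True)
s=sense();print(s["ft_force"],s["wrist_torque"],delta([567.2,14.2,133.5],113))
```

```text
[3.1805 2.1834 0.0843] [ 0.3483 -0.599  -0.027 ] (array([567.9206,  13.7352, 130.2992]), array([-179.9728,    0.0415,  113.1798]), array([ 0.7086, -0.481 , -3.201 ]), array([-0.0005,  0.0007,  0.0031]))
```

Call:
servo_tool(motion=[[10, 0.3, -0.2, 0.6, 0, 0, 0], [10, 0.1, 0, 0.6, 0, 0, 0], [10, 0, 0, 0.6, 0, 0, 0]])

```text
time: 15.0
tool_pos: [568.0, 13.7, 128.2]
tcp_rot: [180.0, 0.1, 113.2]
ft_force: [2.8, 1.0, -0.8]
finger_gap: 29.5
```

Call:
servo_tool(motion=[[10, 0.2, -0.2, 0.6, 0, 0, 0], [10, 0.1, 0, 0.6, 0, 0, 0], [10, 0, 0, 0.6, 0, 0, 0], [10, 0, 0, 0.6, 0, 0, 0]])

```text
time: 15.4
tool_pos: [568.1, 13.7, 126.0]
tcp_rot: [179.9, 0.1, 113.2]
ft_force: [4.3, 1.1, 0.0]
finger_gap: 29.1
```

Call:
servo_tool(motion=[[10, 0, 0, 0.7, 0, 0, 0], [10, 0, 0, 0.7, 0, 0, 0], [10, 0, 0, 0.7, 0, 0, 0], [10, 0, 0, 0.6, 0, 0, 0], [10, 0, 0, 0.5, 0, 0, 0]])

```text
time: 15.9
tool_pos: [568.1, 13.6, 123.6]
tcp_rot: [179.9, 0.1, 113.2]
ft_force: [0.6, 0.8, 5.2]
finger_gap: 29.2
```

Call:
servo_tool(motion=[[10, 0, 0, 0.6, 0, 0, 0], [10, 0, 0, 0.6, 0, 0, 0], [10, 0, 0, 0.3, 0, 0, 0]])

```text
time: 16.2
tool_pos: [568.2, 13.6, 123.7]
tcp_rot: [179.9, 0.1, 113.2]
ft_force: [2.4, 1.5, 2.3]
finger_gap: 29.2
```

It's home: it sank 9.9 mm and then took load. Now a gentle clockwise turn, 37.7° in total.

Call:
servo_tool(motion=[[10, 0, 0, 0.1, 0, 0, 0.03], [10, 0, 0, 0.1, 0, 0, 0.03], [10, 0, 0, 0.1, 0, 0, 0.03], [10, 0, 0, 0.1, 0, 0, 0.03]])

```text
time: 16.6
tool_pos: [567.7, 13.8, 123.6]
tcp_rot: [180.0, 0.1, 105.8]
ft_force: [4.3, 3.5, 0.8]
finger_gap: 29.6
```

Run:
```python
from h import *
np.set_printoptions(precision=4,suppress=True)
s=sense();print(s["ft_force"],s["wrist_torque"],delta([567.8,14,123.7],75.5))
```

```text
[4.2997 3.5349 0.8381] [ 0.5651 -0.6929  0.1324] (array([567.7487,  13.7967, 123.6167]), array([179.9538,   0.1115, 105.8063]), array([ 0.1815,  0.1048, -0.0836]), array([0.0013, 0.0017, 0.5289]))
```

Call:
servo_tool(motion=[[10, 0.1, 0.2, 0, 0, 0, 0.03], [10, 0, 0.1, 0, 0, 0, 0.03], [10, 0, 0.1, 0, 0, 0, 0.03], [10, 0, 0.1, 0, 0, 0, 0.03], [10, 0, 0.1, 0, 0, 0, 0.03]])

```text
time: 17.1
tool_pos: [567.8, 14.1, 123.6]
tcp_rot: [-180.0, 0.1, 96.5]
ft_force: [1.6, 1.7, 2.9]
finger_gap: 29.1
```

Call:
servo_tool(motion=[[10, 0, 0.1, 0, 0, 0, 0.03], [10, 0, 0.1, 0, 0, 0, 0.03], [10, 0, 0.1, 0, 0, 0, 0.03], [10, 0, 0.1, 0, 0, 0, 0.03], [10, 0, 0.1, 0, 0, 0, 0.03], [10, 0, 0.1, 0, 0, 0, 0.03]])

```text
time: 17.7
tool_pos: [567.7, 14.1, 123.6]
tcp_rot: [-179.9, 0.2, 85.3]
ft_force: [1.7, 1.7, 2.0]
finger_gap: 28.8
```

Run:
```python
from h import *
np.set_printoptions(precision=4,suppress=True)
s=sense();print(s["ft_force"],s["wrist_torque"],delta([567.8,14,123.7],75.5))
```

```text
[1.7042 1.6565 2.0102] [ 0.3159 -0.3554  0.2492] (array([567.6685,  14.1274, 123.6454]), array([-179.9209,    0.1675,   85.3285]), array([-0.1164,  0.1413, -0.0544]), array([-0.0011,  0.003 ,  0.1715]))
```

Call:
servo_tool(motion=[[10, 0, 0.1, 0, 0, 0.001, 0.032], [10, 0, 0.1, 0, 0, 0.001, 0.032], [10, 0, 0.1, 0, 0, 0.001, 0.032], [10, 0, 0.1, 0, 0, 0, 0.032], [10, 0, 0, 0, 0, 0, 0.028], [10, 0, 0, 0, 0, 0, 0]])

```text
time: 18.3
tool_pos: [567.5, 14.2, 123.7]
tcp_rot: [-179.9, 0.1, 75.6]
ft_force: [2.2, 2.1, 2.4]
finger_gap: 29.4
```

Run:
```python
from h import *
np.set_printoptions(precision=4,suppress=True)
s=sense();print(s["ft_force"],s["wrist_torque"],delta([567.8,14,123.7],75.5))
```

```text
[2.1553 2.1166 2.3714] [ 0.2692 -0.5251  0.126 ] (array([567.503 ,  14.158 , 123.6504]), array([-179.8678,    0.0554,   75.5803]), array([-0.0791,  0.3268, -0.0503]), array([-0.0023,  0.001 ,  0.0014]))
```

Call:
servo_tool(motion=[[32, 0, 0, 0, 0, 0, 0], [40, 0, 0, 0, 0, 0, 0], [60, 0, 0, 0, 0, 0, 0], [60, 0, 0, 0, 0, 0, 0], [60, 0, 0, 0, 0, 0, 0], [60, 0, 0, -5, 0, 0, 0], [60, 0, 0, -15, 0, 0, 0], [60, 0, 0, -25, 0, 0, 0], [60, 0, 0, -30, 0, 0, 0], [60, 0, 0, -30, 0, 0, 0]])

```text
time: 19.3
tool_pos: [562.2, 13.6, 227.0]
tcp_rot: [-178.9, 0.3, 75.6]
ft_force: [0.6, 0.3, 0.2]
finger_gap: 60.0
```

Call:
servo_tool(motion=[[85, -45, 0, -15, 0, 0, 0], [85, -50, 0, 0, 0, 0, 0], [85, -50, 0, 0, 0, 0, 0], [85, -50, 0, 0, 0, 0, 0], [85, -50, 0, 0, 0, 0, 0], [85, -40, 0, 0, 0, 0, 0], [85, -20, 0, 0, 0, 0, 0], [85, 0, 0, 0, 0, 0, 0], [85, 0, 0, 0, 0, 0, 0]])

```text
time: 20.2
tool_pos: [490.2, -290.4, 267.2]
tcp_rot: [179.5, 0.5, 75.8]
ft_force: [-0.2, -0.4, -0.0]
finger_gap: 85.0
```

Run:
```python
from h import *
T=snapshot("top");S=snapshot("side")
for n,im in(("top",T),("side",S)):
    for c in reds(im):
        r=cv2.minAreaRect(c); 
        if abs(r[0][0]-314)<40 and abs(r[0][1]-200)<40:
            b=cv2.boxPoints(r);w=np.array([onz(n,*q,143)[:2] for q in b]);e=[w[1]-w[0],w[2]-w[1]];k=int(np.argmax([np.linalg.norm(q) for q in e]))
            print(n,r,onz(n,*r[0],143),np.linalg.norm(e[k]),np.degrees(np.arctan2(*e[k][::-1])))
o=np.zeros((480,780,3),np.uint8)
o[:480,:360]=cv2.resize(T[140:260,270:360],None,fx=4,fy=4,interpolation=cv2.INTER_CUBIC)
o[:480,364:780]=cv2.resize(S[160:280,240:344],None,fx=4,fy=4,interpolation=cv2.INTER_CUBIC)
cv2.imwrite("pics/end.png",o)
```

```text
top ((313.941162109375, 198.7646942138672), (47.29084014892578, 12.365036964416504), 12.52880859375) [568.39459144  14.36089714 143.        ] 117.17813081838442 -103.93968637475412
side ((293.20001220703125, 211.40005493164062), (16.099689483642578, 42.93250274658203), 63.43495178222656) [560.74048483  20.27660348 143.        ] 120.72042176189268 -101.90864391329261
```

View pics/end.png

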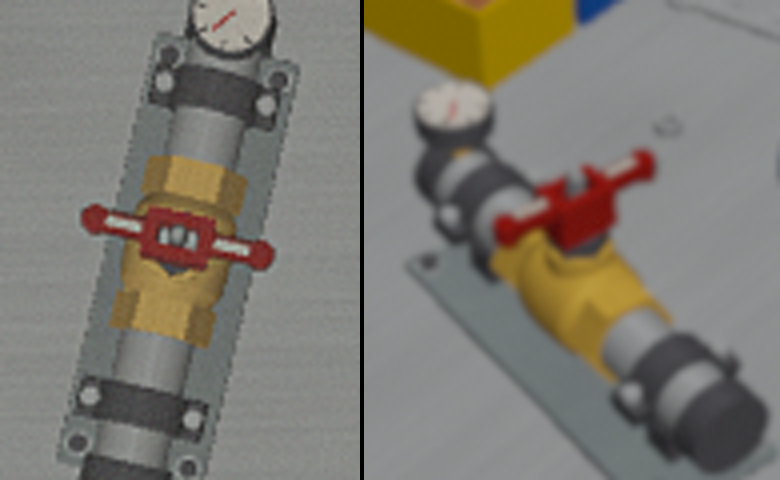

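The picture shows the handle on the stem, resting on the nut (centre at top-view (314,199)). It measures -103.9° against the -104.5° wanted, and the gripper is well clear.

```bash
python3 -c "from bench import *; hand_in()"
```

```text
the job is handed in; nothing more can be done
```

I put the rightmost red T-handle on the valve, shut the valve and handed the job in at about 20 s of the 67 s allowed. No verdict was reported.

- **Fitting:** I lowered the handle down the stud without contact and turned it clockwise on the shoulder. I aimed for 5 N down. The readings ran to about 9 N at times once the handle's weight is added back. It began to sink about 53° clockwise of the pipe, so I stopped turning. It then went down 9.9 mm and took load on the gland nut.
- **Shutting:** I turned it about 38° clockwise with at most 0.25 N m showing at the wrist, then opened the gripper and drew the arm clear. The highest wrist force I read was about 9 N, well under the 40 N limit; I can't measure the force on the flats directly.
- **Last checks:**
  - In the top view the handle stands at -103.9°, against -104.5° for square across the pipe.
  - Its centre is about 1.2 mm from the measured valve axis, which is within the calibration error.
  - The side view's rough estimate put the centre about 9 mm off. I discounted it, because casting a slanted ray onto one plane is biased by the handle's side faces, and that picture shows the handle seated squarely.
- **Bystanders:** the arm's path stayed clear of them, but I did not measure their positions again at the end.

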